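Feel the specimen slide for its sticky spot

ROBOT

A 7-joint arm with a two-finger parallel gripper is mounted at the origin on the work surface. World frame = base frame: x ahead of the robot, y to its left, z up, the work surface at z = 0. Lengths are in m, angles in degrees, forces in N, time in s.
With the tool pointing down it reaches from about 0.425 to 0.875 m from the base axis. Payload 4.7 kg.
Tool frame: the origin (TCP) lies at the very end of the fingers, on their centre line; the grasp point (between the pads) lies 19 mm behind it; z points along the fingers, y is the line along which they close (so a half turn about z gives the same grasp; the last joint's range is limited). The gripper opens to 87 mm and grips with 3 to 60 N. Pads are 19 mm wide; open, the fingers measure 117 mm over their backs; the gripper's body (75 mm by 190 mm) begins 51 mm behind the grasp point.
Start: joints at [-65.655, 18.392, -4.016, 83.108, 1.295, 78.541, -3.26], TCP at [0.26, 0.596, 0.223] pointing down, gripper open.
Joint ranges: [-163.93, 163.93], [-17.29, 119.83], [-79.2, 71.16], [3.27, 140.29], [-89.18, 269.18], [5.43, 117.66], [-154.24, 154.24]. Speed limits (degrees/s): [147.25, 147.25, 180, 180, 180, 180, 180].

INTERFACE

Orientations are given as [roll, pitch, yaw] about the fixed x, y, z axes, in that order (R = Rz(yaw) Ry(pitch) Rx(roll)).
In Python, from cell import get_obs, read_camera, sign_off, silhouettes gives the robot as it stands.
- The arm moves only by the tool play_rows, never from a script. Its argument "steps" is a list that holds one entry, the list of rows, each a list of 7 numbers: the shift along the tool's x, y, z in m, then the turn, a rotation vector about the tool's x, y, z in rad, then the finger opening in m, from 0 to 0.087. A call has 1 to 12 rows; each row shifts and turns the commanded pose from where the row before left it, along the tool's axes as they then stand; what a row does not reach is not made up. A row lasts 1/10 s, in which the tool goes at most 50 mm and 8.59 degrees, less where a joint would pass 70% of its speed; a pose out of reach is approached as far as the arm can. A call is refused whole if a number of a shift passes 0.05 or a number of a turn 0.15, either way. A call with a gripper value outside its range is refused whole. The fingers move at their own pace and stop on an object; "force" is the grip in N (left out, the last holds). Time passes only in rows, so rows that do not move let the fingers close. It gives the time, the measured TCP pose, the force, the opening and the grip force at its end, in the units of the state.
- get_obs(): the state, without advancing time (a new reading comes with each control period).
- read_camera(name): name is "scene" or "top" or "wrist"; returns a dict with "frame" (400x640x3 uint8, red, green, blue), "intrinsics" (3x3 intrinsics, pixels), "view" (4x4, takes a point from world to camera coordinates). Camera axes: x right, y up, looking along -z (the intrinsics and any distortion apply to the point x, -y, -z); pixel columns grow to the right and rows downward; lengths in m; the calibration is good to about 2 mm. A picture is of the moment at which its call begins. There is no depth.
- sign_off(): hands the job in; it is judged then, once.
Trained networks look in the newest picture that a camera, given by its name, has taken for a name from the list of things; names that differ only in an ending like _2 or _b are one class to them, and where a whole thing is asked for, a point or a joint stands for the part that bears it (a point fixed in the world has none). Each returns a list of dicts, best first, with "p" (0 to 1); they miss things now and then, are a little off and sometimes report something else, mostly with a low value. They report only what shows in the picture. A call takes as long as a camera call.
- silhouettes(camera, name): "pixels" (400x640 bool, what is visible of it) and "extent" ([left, top, right, bottom] in pixels, round what is visible of it).
The state is a dict: "time_s": time; "qpos": joint angles; "joint_velocities": joint speeds; "effort": joint torques, N m; "tool_pos": TCP position; "tool_rot": TCP orientation; "force": force on the tool from outside, world axes, zero at the start; "wrist_torque": the same for the moment, N m; "grip_width": finger opening in m; "grasp_force": force on a finger pad.
Only numpy, scipy, OpenCV 4.12 (cv2) and the standard library are available. Lean on these libraries where they do the work, as an engineer would, in place of code of your own. Each camera call takes 0.05 s, during which the arm holds its last target. There are 200 camera calls.

TASK

The carriage of the microscope's specimen slide drags somewhere along its rail. Release the orange clamp lever and, holding the black knob, run the carriage slowly, first gently up against the red buffer and then all the way across until it gently presses the black buffer, feeling for the one place where it turns stiff. Then bring it back and leave it standing on that sticky spot with the clamp released, so that I can read the scale and clean the rail there; do not disturb the other things on the bench.

Things in the scene. Friction and masses are not known exactly. Their poses are not given: they have to be found in the camera images.
- slide_base: Dark grey anodised aluminium base plate of the specimen slide, 110 x 460 x 20 mm high, fixed on the bench; origin at the centre of its underside. The rail runs along its y axis, its +y end carries the stop with the red buffer, its -y end the one with the black buffer; -x is the side of the clamp lever and of the brake strip, +x the side of the white scale. All offsets below are in its axes.
- rail: Steel profile rail, 20 mm wide, 420 mm long, its top 36 mm above the bench, fixed along the middle of the base; same origin and axes as the base. Somewhere along it, within 75 mm of the middle, one stretch about 25 mm long is sticky: unseen dried residue rubs on the carriage's wiper. On it the drag on the carriage is about 8 to 12 N (up to 18 N for an instant when running onto it), elsewhere about 1.5 to 2 N.
- travel (a joint): Position in m of the carriage along the rail, 0 at the middle of the base, growing towards the red buffer (+y). The wiper that feels the residue is at the carriage's middle, so this value is also the place on the rail being felt. The carriage weighs about 0.7 kg, is 80 mm long and carries an aluminium plate, 100 x 80 mm (x from -53 to +47), whose top is 58 mm above the bench.
- carriage: The carriage: steel block with green end caps on the rail, plate and knob, one piece; origin on the bench level under the middle of the carriage, axes as the base.
- knob (a point): Centre of the black upright round knob on the carriage plate: diameter 26 mm, from 66 to 105 mm above the bench; this point lies 88 mm above the bench, 20 mm to +x of the carriage's middle. The carriage is moved by it.
- clamp (a joint): Angle in rad of the orange clamp lever on the carriage plate: 0 to 0.2 = clamped, the lever points along the rail to +y; it grows as the lever swings towards -x (counter-clockwise from above), ends at 1.45 and stays where it is left. Beyond about 0.6 the brake is off the strip; counts as released beyond 1.0. Turning it takes 0.1 to 0.3 N m. Clamped, the carriage does not budge below 25 N along the rail.
- clamp_hub (a point): On the lever's vertical axis, 36 mm to -x of the carriage's middle, 76 mm above the bench.
- clamp_tip (a point): End of the lever, 62 mm from its axis, 80 mm above the bench; the lever is a round bar 11 mm thick, rising slightly to the tip, clear of the plate by about 13 mm near the tip.
- red_stop: Grey stop block clamped on the rail near its +y end, 46 x 22 x 30 mm high, its top 52 mm above the bench. It stands at another place each time.
- black_stop: The same near the -y end.
- red_stop_buffer: Red round rubber buffer on the red stop, diameter 16 mm, that meets the end of the carriage; it gives about 1 mm for 3.5 N, up to 7 mm. A gentle touch is 3 N to 20 N.
- black_stop_buffer: The same, black, on the other stop.
- red_stop_tip (a point): Free end of the red buffer, 41 mm above the bench. The carriage touches it when the carriage's middle is 40 mm away from it along the rail.
- black_stop_tip (a point): Free end of the black buffer, likewise 40 mm from the carriage's middle at touch.
- oil: Bystander: small amber oil bottle, diameter 36 mm, 75 mm tall; origin under its centre.
- dish: Bystander: closed clear petri dish, diameter 93 mm, 15 mm high, a piece of wood on it; origin under its centre.
- core_mount: Bystander: brown wooden mount 30 x 150 x 14 mm with a pale tree core glued along it; origin under its centre.

How it is judged:
By the outcome, as a careful person would: the job done as asked, in the order asked, and still so for the second after the job is handed in, with the robot touching nothing.
It also fails if it takes over 70 s, if anything falls off the work surface, if the arm or the gripper's body presses on something with over 40 N, if the wrist force passes 120 N, or if a joint passes its speed limit or range.

## Working session

There is one attempt and no reset: what is moved stays moved. The work goes in short steps, Python scripts to look and compute and a tool call to move; the robot and the scene stay as the last step left them, time stands still between calls to the robot, and variables do not carry over. Pictures are saved under pics/ and viewed, at most 10 in all, crops included, and the job is handed in when it is done.

Besides the shell and the picture viewer there is one more tool, called after "Emit:" by a JSON object that holds its "name" and its "arguments". play_rows: Moves the arm, as the interface text tells. Its arguments: {"type":"object","properties":{"steps":{"type":"array","items":{"type":"array","items":{"type":"array","items":{"type":"number"}}}},"force":{"type":"number"}},"required":["steps"]}

```bash
mkdir -p pics
cat > h.py <<'E'
import numpy as np, cv2
from cell import get_obs, read_camera, sign_off, silhouettes
def ray(c,u,v):
    K=c['intrinsics'];V=c['view'];d=np.linalg.inv(K)@[u,v,1];d=d*[1,-1,-1]
    R=V[:3,:3];o=-R.T@V[:3,3];return o,R.T@d
def at(c,u,v,z):
    o,d=ray(c,u,v);return o+d*(z-o[2])/d[2]
def proj(c,p):
    q=c['view'][:3,:3]@p+c['view'][:3,3];q=c['intrinsics']@(q*[1,-1,-1]);return q[:2]/q[2]
def save(c,n): cv2.imwrite('pics/'+n,c['frame'][:,:,::-1])
E
python3 - <<'E'
from h import *
print(get_obs())
for n in ['top','scene']:
    c=read_camera(n);save(c,n+'0.png')
    print(n,c['intrinsics'].round(1).tolist(),c['view'].round(3).tolist())
    for t in ['slide_base','carriage','knob','clamp','red_stop','black_stop','red_stop_buffer','black_stop_buffer','oil','dish','core_mount']:
        for s in silhouettes(n,t)[:2]:
            ys,xs=np.nonzero(s['pixels'])
            print(n,t,round(s['p'],2),s['extent'],xs.mean().round(1),ys.mean().round(1))
E
```

```text
{'time_s': 0.0, 'qpos': array([-65.65440705,  18.4404097 ,  -4.01556041,  83.17515298,
         1.29520435,  78.54242788,  -3.2603393 ]), 'joint_velocities': array([ 0.01580588, -0.08311781, -0.08079778,  0.05240766,  0.02279511,
       -0.0856057 , -0.01472949]), 'effort': array([ 7.61407173e-04, -4.91290677e+01, -4.03166050e-01, -3.12531424e+01,
       -6.36495254e-02,  4.37367812e-02,  1.98516468e-04]), 'tool_pos': array([0.25940093, 0.59537664, 0.22144404]), 'tool_rot': array([-1.79887268e+02,  6.04204401e-03,  1.56463897e+02]), 'force': array([-0.29440429,  0.19095312,  0.07227101]), 'wrist_torque': array([-0.01277219, -0.0087357 ,  0.02259593]), 'grasp_force': 0.0, 'grip_width': 0.0867111352878339}
top [[516.1, 0.0, 323.7], [0.0, 516.1, 205.4], [0.0, 0.0, 1.0]] [[0.003, -1.0, 0.009, 0.03], [0.986, 0.004, 0.164, -0.664], [-0.164, 0.009, 0.986, -0.862], [0.0, 0.0, 0.0, 1.0]]
top slide_base 0.92 [189.5, 213.3, 442.9, 277.5] 316.6 244.7
top carriage 0.6 [311.5, 214.2, 370.4, 272.3] 346.5 244.9
top knob 0.84 [310.9, 212.6, 370.9, 272.7] 346.2 244.8
top knob 0.3 [390.0, 156.9, 437.7,
[... 820 characters left out ...]
.853, -1.272], [0.0, 0.0, 0.0, 1.0]]
scene slide_base 0.89 [198.0, 145.0, 429.7, 258.6] 308.3 199.9
scene carriage 0.98 [261.7, 163.2, 316.6, 220.1] 288.1 193.5
scene knob 0.88 [261.8, 161.4, 315.3, 223.1] 288.5 193.3
scene clamp 0.67 [278.3, 159.4, 314.3, 186.4] 292.8 171.9
scene red_stop 0.77 [388.1, 150.9, 408.7, 176.7] 397.9 163.6
scene black_stop 0.65 [227.3, 204.2, 246.5, 232.2] 237.7 216.7
scene black_stop_buffer 0.59 [242.4, 211.7, 244.9, 216.1] 245.1 213.6
scene oil 0.6 [403.4, 205.8, 426.0, 236.3] 412.8 220.9
scene oil 0.32 [277.7, 158.1, 312.0, 185.5] 292.7 171.8
scene dish 0.69 [224.3, 252.4, 270.2, 303.7] 246.3 279.5
scene core_mount 0.89 [308.6, 219.2, 383.3, 261.8] 347.4 238.8
```

```bash
ls . pics
```

```text
.:
h.py
pics

pics:
scene0.png
top0.png
```

Run:
```python
from h import *
im=cv2.imread('pics/top0.png')[130:300,170:460]
cv2.imwrite('pics/top0c.png',cv2.resize(im,None,fx=2.7,fy=2.7,interpolation=cv2.INTER_CUBIC))
c=read_camera('top')
for n,u,v,z in [('base',316.6,244.7,.02),('carr',346.5,244.9,.058),('hubend',350,262.9,.076),('tip',309,263,.08),('redbuf',224.5,245,.041),('blkbuf',391.3,243.5,.041),('redstop',212.2,244.7,.05),('bstop',405,244.8,.05),
 ('bL',189.5,244.7,.02),('bR',442.9,244.7,.02),('bT',316,213.3,.02),('bB',316,277.5,.02),('oil',231.7,173.8,.04),('dish',412.9,181.7,.01),('core',301,187.1,.014)]:
    print(n,at(c,u,v,z).round(4))
m=silhouettes('top','slide_base')[0]['pixels']
ys,xs=np.nonzero(m);print(cv2.minAreaRect(np.c_[xs,ys].astype(np.int32)))
```

```text
base [0.5974 0.0443 0.02  ]
carr [ 0.5938 -0.0082  0.058 ]
hubend [ 0.5615 -0.013   0.076 ]
tip [0.5609 0.0568 0.08  ]
redbuf [0.5944 0.208  0.041 ]
blkbuf [ 0.5981 -0.0891  0.041 ]
redstop [0.5941 0.228  0.05  ]
bstop [ 0.5951 -0.112   0.05  ]
bL [0.5966 0.2754 0.02  ]
bR [ 0.5982 -0.1863  0.02  ]
bT [0.6553 0.0457 0.02  ]
bB [0.5382 0.0451 0.02  ]
oil [0.7244 0.1995 0.04  ]
dish [ 0.7177 -0.1363  0.01  ]
core [0.7055 0.074  0.014 ]Traceback (most recent call last):
  File "<stdin>", line 8, in <module>
IndexError: list index out of range
```

View pics/top0c.png

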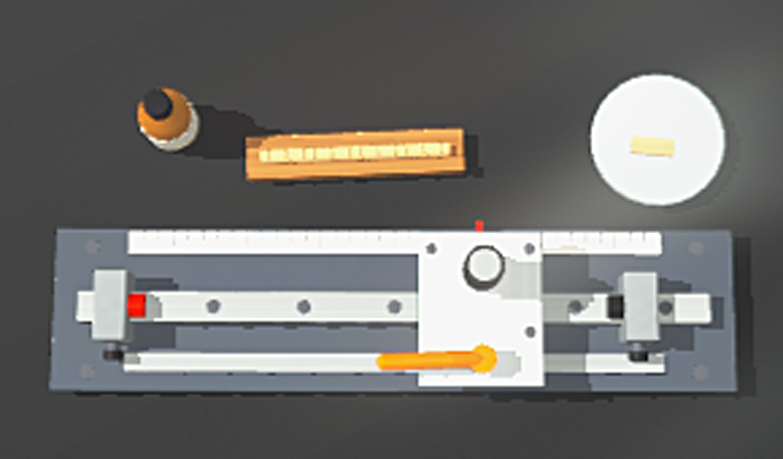

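The picture shows the slide lying nearly along world y. The knob is at about (350,228) and the lever hub at (349,263), with the tip at (311,264) pointing towards the red buffer. The bystanders are on the +x side. I'll turn the tool so that it closes along the rail and move above the lever.

Run:
```python
from h import *
c=read_camera('top')
for n,u,v,z in [('knobtop',350,228.5,.105),('hub',349.3,262.6,.08),('tip',310.7,264,.08),('pl',324.8,245,.058),('pr',371.5,245,.058)]:
    print(n,at(c,u,v,z).round(4))
```

```text
knobtop [ 0.617  -0.0116  0.105 ]
hub [ 0.5618 -0.0116  0.08  ]
tip [0.5592 0.0539 0.08  ]
pl [0.5935 0.0298 0.058 ]
pr [ 0.5938 -0.0519  0.058 ]
```

Emit:
{"name": "play_rows", "arguments": {"steps": [[[0, 0, 0, 0, 0, -0.137, 0.0], [0, 0, 0, 0, 0, -0.137, 0.0], [0, 0, 0, 0, 0, -0.137, 0.0], [-0.02, -0.035, 0, 0, 0, 0, 0], [-0.02, -0.035, 0, 0, 0, 0, 0], [-0.02, -0.035, 0, 0, 0, 0, 0], [-0.02, -0.035, 0, 0, 0, 0, 0], [-0.02, -0.035, 0, 0, 0, 0, 0], [-0.02, -0.035, 0, 0, 0, 0, 0], [-0.02, -0.035, 0, 0, 0, 0, 0], [-0.02, -0.035, 0, 0, 0, 0, 0]]]}}

```text
time_s: 2.45
tool_pos: [0.4203, 0.3145, 0.2229]
tool_rot: [180.0, 0.0, -180.0]
force: [0.2, 1.1, 0.9]
grip_width: 0.007
grasp_force: 0.0
```

Emit:
{"name": "play_rows", "arguments": {"steps": [[[-0.0234, -0.04, 0, 0, 0, 0, 0], [-0.0234, -0.04, 0, 0, 0, 0, 0], [-0.0234, -0.04, 0, 0, 0, 0, 0], [-0.0234, -0.04, 0, 0, 0, 0, 0], [-0.0234, -0.04, 0, 0, 0, 0, 0], [-0.0234, -0.04, 0, 0, 0, 0, 0], [-0.0234, -0.04, 0, 0, 0, 0, 0], [0, 0, 0, 0, 0, 0, 0], [0, 0, 0, 0, 0, 0, 0]]]}}

```text
time_s: 3.35
tool_pos: [0.5837, 0.0347, 0.2224]
tool_rot: [180.0, -0.0, 179.8]
force: [0.1, 0.4, 0.5]
grip_width: 0.0005
grasp_force: 0.0
```

Run:
```python
from h import *
c=read_camera('wrist');save(c,'w1.png')
print(get_obs()['tool_pos'])
for n,p in [('knobtop',(.617,-.0116,.105)),('hub',(.5615,-.0116,.08)),('tip',(.5592,.0525,.08))]: print(n,proj(c,np.array(p)).round(1))
for t in ['knob','clamp','carriage']:
  for s in silhouettes('wrist',t)[:2]: print(t,round(s['p'],2),s['extent'])
```

```text
[0.58331099 0.0366152  0.22239005]
knobtop [272.4 224.1]
hub [273.2 168.3]
tip [331.8 166.1]
knob 0.81 [242.5, 149.3, 335.3, 234.2]
clamp 0.63 [265.5, 157.6, 334.9, 175.9]
carriage 0.56 [267.4, 159.0, 334.1, 179.5]
```

View pics/w1.png

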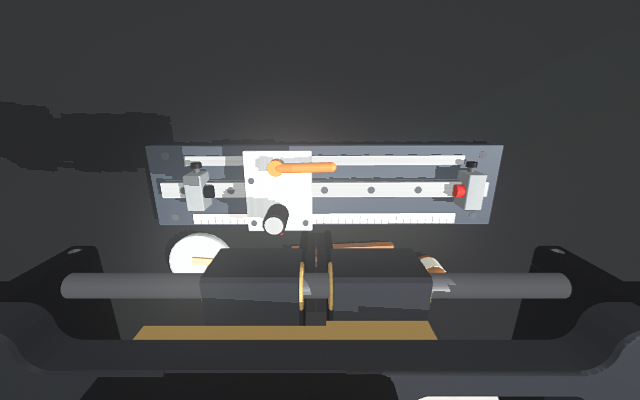

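The wrist view agrees with the estimate to about 2 mm: knob top at (274,226), hub at (276,168), tip at (335,167). Next I'll descend beside the lever.

Emit:
{"name": "play_rows", "arguments": {"steps": [[[0, 0, 0.03, 0, 0, 0, 0], [0, 0, 0.03, 0, 0, 0, 0], [0, 0, 0.03, 0, 0, 0, 0], [0, 0, 0.03, 0, 0, 0, 0], [0, 0, 0.02, 0, 0, 0, 0], [0, 0, 0.014, 0, 0, 0, 0], [0, 0, 0, 0, 0, 0, 0], [0, 0, 0, 0, 0, 0, 0]]]}}

```text
time_s: 4.35
tool_pos: [0.584, 0.0366, 0.0694]
tool_rot: [180.0, 0.1, -179.9]
force: [-0.1, -0.4, 0.4]
grip_width: 0.0002
grasp_force: 0.0
```

Emit:
{"name": "play_rows", "arguments": {"steps": [[[0.005, 0, 0, 0, 0, 0, 0], [0.005, 0, 0, 0, 0, 0, 0], [0.005, 0, 0, 0, 0, 0, 0], [0.005, 0, 0, 0, 0, 0, 0], [0.005, 0, 0, 0, 0, 0, 0]]]}}

```text
time_s: 4.85
tool_pos: [0.5595, 0.0356, 0.0696]
tool_rot: [-180.0, 0.2, 180.0]
force: [5.3, -1.2, 0.9]
grip_width: 0.0001
grasp_force: 1.8
```

Emit:
{"name": "play_rows", "arguments": {"steps": [[[0.005, 0, 0, 0, 0, 0, 0], [0.005, 0, 0, 0, 0, 0, 0], [0.005, 0, 0, 0, 0, 0, 0], [0.005, 0, 0, 0, 0, 0, 0], [0.003, 0, 0, 0, 0, 0, 0]]]}}

```text
time_s: 5.35
tool_pos: [0.5346, 0.0363, 0.0683]
tool_rot: [180.0, -0.1, -180.0]
force: [2.6, 1.1, 0.8]
grip_width: 0.0004
grasp_force: 1.3
```

Emit:
{"name": "play_rows", "arguments": {"steps": [[[0.0035, -0.0035, 0, 0, 0, 0, 0], [0.0035, -0.0035, 0, 0, 0, 0, 0], [0.0035, -0.0035, 0, 0, 0, 0, 0], [0.0035, -0.0035, 0, 0, 0, 0, 0], [0, 0, 0, 0, 0, 0, 0], [0, 0, 0, 0, 0, 0, 0]]]}}

```text
time_s: 5.95
tool_pos: [0.5203, 0.0213, 0.0681]
tool_rot: [-180.0, -0.1, 180.0]
force: [-0.2, -0.5, 0.2]
grip_width: 0.0003
grasp_force: 0.0
```

Run:
```python
from h import *
c=read_camera('top')
im=c['frame'][190:300,260:420,::-1]
cv2.imwrite('pics/top2.png',cv2.resize(im,None,fx=4,fy=4,interpolation=cv2.INTER_CUBIC))
print(get_obs()['tool_pos'],get_obs()['force'])
for s in silhouettes('top','clamp')[:2]: print(s['p'],s['extent'])
```

```text
[0.52044777 0.02144259 0.06810159] [-0.42828686 -0.93085049 -0.23244273]
0.61 [201.1, 232.6, 222.2, 262.7]
```

View pics/top2.png

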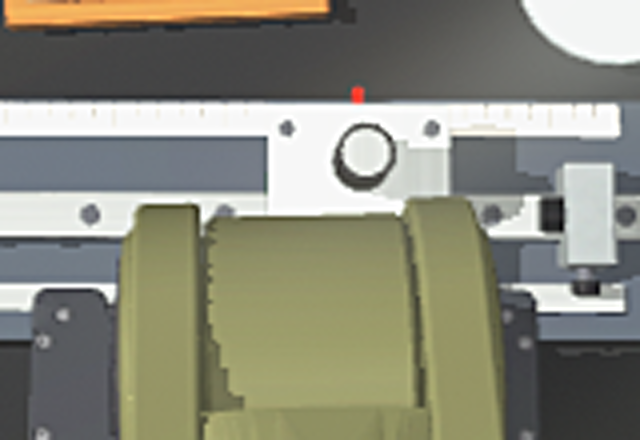

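The arm hides the lever in this view. The knob at (351,228) is where it was. I'll back off, rise, move above the knob with the gripper open, and look.

Emit:
{"name": "play_rows", "arguments": {"steps": [[[0.003, 0.015, 0, 0, 0, 0, 0], [0, 0, -0.03, 0, 0, 0, 0], [0, 0, -0.04, 0, 0, 0, 0], [0, 0, -0.04, 0, 0, 0, 0.087], [-0.025, -0.01, -0.02, 0, 0, 0, 0.087], [-0.025, -0.02, 0, 0, 0, 0, 0.087], [-0.025, -0.016, 0, 0, 0, 0, 0.087], [-0.025, -0.015, 0, 0, 0, 0, 0.087], [0, 0, 0, 0, 0, 0, 0.087], [0, 0, 0, 0, 0, 0, 0.087]]]}}

```text
time_s: 7.05
tool_pos: [0.6179, -0.0243, 0.1976]
tool_rot: [-180.0, -0.1, 180.0]
force: [-0.1, -0.2, 0.3]
grip_width: 0.0482
grasp_force: 0.0
```

Run:
```python
from h import *
c=read_camera('wrist');save(c,'w2.png')
print(get_obs()['tool_pos'],get_obs()['grip_width'])
for n,p in [('knobtop',(.617,-.0105,.105)),('hub',(.5615,-.0105,.08)),('tip1.3',(.5615-.0597,.006,.08))]: print(n,proj(c,np.array(p)).round(1))
for s in silhouettes('wrist','clamp')[:2]: print(s['p'],s['extent'])
```

```text
[ 0.61763364 -0.02352843  0.19786248] 0.0523206769115668
knobtop [330.2 200.9]
hub [329.7 138.9]
tip1.3 [348.7  72.2]
0.62 [318.2, 69.1, 355.9, 150.1]
```

View pics/w2.png

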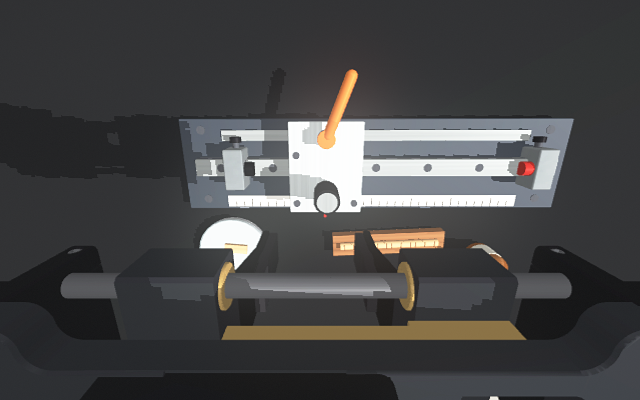

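The lever now stands at about 1.3 rad: tip at (351,75), hub at (326,141). The knob top is at (327,203), so its y is about -0.012. I'll descend and grip it.

Emit:
{"name": "play_rows", "arguments": {"steps": [[[0, 0.0115, 0, 0, 0, 0, 0.087], [0, 0, 0.02, 0, 0, 0, 0.087], [0, 0, 0.02, 0, 0, 0, 0.087], [0, 0, 0.02, 0, 0, 0, 0.087], [0, 0, 0.02, 0, 0, 0, 0.087], [0, 0, 0.02, 0, 0, 0, 0.087], [0, 0, 0.02, 0, 0, 0, 0.087], [0, 0, 0.0065, 0, 0, 0, 0.087], [0, 0, 0, 0, 0, 0, 0.087]]]}}

```text
time_s: 8.05
tool_pos: [0.6175, -0.0111, 0.0714]
tool_rot: [180.0, -0.1, -179.9]
force: [0.5, 0.4, 0.3]
grip_width: 0.0867
grasp_force: 0.0
```

Emit:
{"name": "play_rows", "arguments": {"force": 15, "steps": [[[0, 0, 0, 0, 0, 0, 0.02], [0, 0, 0, 0, 0, 0, 0.02], [0, 0, 0, 0, 0, 0, 0.02], [0, 0, 0, 0, 0, 0, 0.02], [0, 0, 0, 0, 0, 0, 0.02], [0, 0, 0, 0, 0, 0, 0.02], [0, 0, 0, 0, 0, 0, 0.02], [0, 0, 0, 0, 0, 0, 0.02], [0, 0, 0, 0, 0, 0, 0.02], [0, 0, 0, 0, 0, 0, 0.02]]]}}

```text
time_s: 9.05
tool_pos: [0.6185, -0.0128, 0.072]
tool_rot: [-180.0, -0.0, -180.0]
force: [0.5, -0.5, 0.5]
grip_width: 0.0251
grasp_force: 15.0
```

Emit:
{"name": "play_rows", "arguments": {"force": 40, "steps": [[[0, 0, 0, 0, 0, 0, 0.02], [0, 0, 0, 0, 0, 0, 0.02], [0, 0.002, 0, 0, 0, 0, 0.02], [0, 0.002, 0, 0, 0, 0, 0.02], [0, 0.002, 0, 0, 0, 0, 0.02], [0, 0.002, 0, 0, 0, 0, 0.02]]]}}

```text
time_s: 9.65
tool_pos: [0.6185, -0.0043, 0.072]
tool_rot: [180.0, -0.0, -180.0]
force: [0.4, -1.4, -0.6]
grip_width: 0.0248
grasp_force: 40.0
```

Emit:
{"name": "play_rows", "arguments": {"steps": [[[0, 0.002, 0, 0, 0, 0, 0.02], [0, 0.002, 0, 0, 0, 0, 0.02], [0, 0.002, 0, 0, 0, 0, 0.02], [0, 0.002, 0, 0, 0, 0, 0.02]]]}}

```text
time_s: 10.05
tool_pos: [0.6185, 0.0037, 0.072]
tool_rot: [180.0, -0.0, -180.0]
force: [0.2, -1.5, -0.1]
grip_width: 0.0249
grasp_force: 40.0
```

Emit:
{"name": "play_rows", "arguments": {"steps": [[[0, 0.002, 0, 0, 0, 0, 0.02], [0, 0.002, 0, 0, 0, 0, 0.02], [0, 0.002, 0, 0, 0, 0, 0.02], [0, 0.002, 0, 0, 0, 0, 0.02]]]}}

```text
time_s: 10.45
tool_pos: [0.6185, 0.0117, 0.072]
tool_rot: [180.0, -0.0, -180.0]
force: [0.4, -1.0, -0.4]
grip_width: 0.0253
grasp_force: 40.0
```

Emit:
{"name": "play_rows", "arguments": {"steps": [[[0, 0.002, 0, 0, 0, 0, 0.02], [0, 0.002, 0, 0, 0, 0, 0.02], [0, 0.002, 0, 0, 0, 0, 0.02], [0, 0.002, 0, 0, 0, 0, 0.02]]]}}

```text
time_s: 10.85
tool_pos: [0.6185, 0.0197, 0.072]
tool_rot: [180.0, -0.0, -180.0]
force: [-0.6, -2.2, -1.3]
grip_width: 0.0249
grasp_force: 40.0
```

Emit:
{"name": "play_rows", "arguments": {"steps": [[[0, 0.002, 0, 0, 0, 0, 0.02], [0, 0.002, 0, 0, 0, 0, 0.02], [0, 0.002, 0, 0, 0, 0, 0.02], [0, 0.002, 0, 0, 0, 0, 0.02]]]}}

```text
time_s: 11.25
tool_pos: [0.6185, 0.0276, 0.072]
tool_rot: [-180.0, -0.0, -180.0]
force: [0.8, -0.9, -0.9]
grip_width: 0.0255
grasp_force: 40.0
```

Emit:
{"name": "play_rows", "arguments": {"steps": [[[0, 0.002, 0, 0, 0, 0, 0.02], [0, 0.002, 0, 0, 0, 0, 0.02], [0, 0.002, 0, 0, 0, 0, 0.02], [0, 0.002, 0, 0, 0, 0, 0.02]]]}}

```text
time_s: 11.65
tool_pos: [0.6185, 0.0357, 0.072]
tool_rot: [180.0, -0.0, -180.0]
force: [0.1, -1.6, -1.7]
grip_width: 0.0252
grasp_force: 40.0
```

Emit:
{"name": "play_rows", "arguments": {"steps": [[[0, 0.002, 0, 0, 0, 0, 0.02], [0, 0.002, 0, 0, 0, 0, 0.02], [0, 0.002, 0, 0, 0, 0, 0.02], [0, 0.002, 0, 0, 0, 0, 0.02]]]}}

```text
time_s: 12.05
tool_pos: [0.6185, 0.0437, 0.072]
tool_rot: [180.0, -0.0, -180.0]
force: [-0.8, -1.9, -1.4]
grip_width: 0.0252
grasp_force: 40.0
```

Emit:
{"name": "play_rows", "arguments": {"steps": [[[0, 0.002, 0, 0, 0, 0, 0.02], [0, 0.002, 0, 0, 0, 0, 0.02], [0, 0.002, 0, 0, 0, 0, 0.02], [0, 0.002, 0, 0, 0, 0, 0.02]]]}}

```text
time_s: 12.45
tool_pos: [0.6184, 0.0517, 0.072]
tool_rot: [180.0, -0.0, -180.0]
force: [0.1, -2.1, -1.5]
grip_width: 0.0247
grasp_force: 40.0
```

Emit:
{"name": "play_rows", "arguments": {"steps": [[[0, 0.002, 0, 0, 0, 0, 0.02], [0, 0.002, 0, 0, 0, 0, 0.02], [0, 0.002, 0, 0, 0, 0, 0.02], [0, 0.002, 0, 0, 0, 0, 0.02]]]}}

```text
time_s: 12.85
tool_pos: [0.6185, 0.0597, 0.0721]
tool_rot: [180.0, -0.0, -180.0]
force: [-1.3, -0.9, -2.0]
grip_width: 0.0249
grasp_force: 40.0
```

Emit:
{"name": "play_rows", "arguments": {"steps": [[[0, 0.002, 0, 0, 0, 0, 0.02], [0, 0.002, 0, 0, 0, 0, 0.02], [0, 0.002, 0, 0, 0, 0, 0.02], [0, 0.002, 0, 0, 0, 0, 0.02]]]}}

```text
time_s: 13.25
tool_pos: [0.6185, 0.0639, 0.072]
tool_rot: [-179.8, -0.0, 179.9]
force: [-0.3, -10.0, -1.0]
grip_width: 0.025
grasp_force: 40.0
```

Emit:
{"name": "play_rows", "arguments": {"steps": [[[0, 0.002, 0, 0, 0, 0, 0.02], [0, 0.002, 0, 0, 0, 0, 0.02], [0, 0.002, 0, 0, 0, 0, 0.02], [0, 0.002, 0, 0, 0, 0, 0.02]]]}}

```text
time_s: 13.65
tool_pos: [0.6185, 0.0698, 0.0721]
tool_rot: [-179.6, -0.0, 179.8]
force: [-1.0, -10.5, -0.8]
grip_width: 0.0251
grasp_force: 40.0
```

Emit:
{"name": "play_rows", "arguments": {"steps": [[[0, 0.002, 0, 0, 0, 0, 0.02], [0, 0.002, 0, 0, 0, 0, 0.02], [0, 0.002, 0, 0, 0, 0, 0.02], [0, 0.002, 0, 0, 0, 0, 0.02]]]}}

```text
time_s: 14.05
tool_pos: [0.6184, 0.0778, 0.072]
tool_rot: [-179.6, -0.0, 179.8]
force: [-1.2, -10.2, -0.0]
grip_width: 0.0247
grasp_force: 40.0
```

Emit:
{"name": "play_rows", "arguments": {"steps": [[[0, 0.002, 0, 0, 0, 0, 0.02], [0, 0.002, 0, 0, 0, 0, 0.02], [0, 0.002, 0, 0, 0, 0, 0.02], [0, 0.002, 0, 0, 0, 0, 0.02]]]}}

```text
time_s: 14.45
tool_pos: [0.6184, 0.0912, 0.072]
tool_rot: [180.0, -0.0, 179.9]
force: [0.0, -1.4, -1.3]
grip_width: 0.0253
grasp_force: 40.0
```

Emit:
{"name": "play_rows", "arguments": {"steps": [[[0, 0.002, 0, 0, 0, 0, 0.02], [0, 0.002, 0, 0, 0, 0, 0.02], [0, 0.002, 0, 0, 0, 0, 0.02], [0, 0.002, 0, 0, 0, 0, 0.02], [0, 0.002, 0, 0, 0, 0, 0.02], [0, 0.002, 0, 0, 0, 0, 0.02]]]}}

```text
time_s: 15.05
tool_pos: [0.6184, 0.1037, 0.0721]
tool_rot: [180.0, -0.0, -180.0]
force: [-0.7, -1.3, -1.6]
grip_width: 0.0252
grasp_force: 40.0
```

Emit:
{"name": "play_rows", "arguments": {"steps": [[[0, 0.002, 0, 0, 0, 0, 0.02], [0, 0.002, 0, 0, 0, 0, 0.02], [0, 0.002, 0, 0, 0, 0, 0.02], [0, 0.002, 0, 0, 0, 0, 0.02], [0, 0.002, 0, 0, 0, 0, 0.02], [0, 0.002, 0, 0, 0, 0, 0.02]]]}}

```text
time_s: 15.65
tool_pos: [0.6184, 0.1157, 0.072]
tool_rot: [180.0, -0.0, -180.0]
force: [-1.8, -2.1, -1.6]
grip_width: 0.0247
grasp_force: 40.0
```

Emit:
{"name": "play_rows", "arguments": {"steps": [[[0, 0.002, 0, 0, 0, 0, 0.02], [0, 0.002, 0, 0, 0, 0, 0.02], [0, 0.002, 0, 0, 0, 0, 0.02], [0, 0.002, 0, 0, 0, 0, 0.02], [0, 0.002, 0, 0, 0, 0, 0.02], [0, 0.002, 0, 0, 0, 0, 0.02]]]}}

```text
time_s: 16.25
tool_pos: [0.6184, 0.1277, 0.0721]
tool_rot: [180.0, -0.0, -180.0]
force: [-1.4, -0.8, -2.0]
grip_width: 0.0251
grasp_force: 40.0
```

Emit:
{"name": "play_rows", "arguments": {"steps": [[[0, 0.002, 0, 0, 0, 0, 0.02], [0, 0.002, 0, 0, 0, 0, 0.02], [0, 0.002, 0, 0, 0, 0, 0.02], [0, 0.002, 0, 0, 0, 0, 0.02], [0, 0.002, 0, 0, 0, 0, 0.02], [0, 0.002, 0, 0, 0, 0, 0.02]]]}}

```text
time_s: 16.85
tool_pos: [0.6184, 0.1397, 0.0721]
tool_rot: [180.0, -0.0, -180.0]
force: [-3.3, -1.3, -0.9]
grip_width: 0.0253
grasp_force: 40.0
```

Emit:
{"name": "play_rows", "arguments": {"steps": [[[0, 0.002, 0, 0, 0, 0, 0.02], [0, 0.002, 0, 0, 0, 0, 0.02], [0, 0.002, 0, 0, 0, 0, 0.02], [0, 0.002, 0, 0, 0, 0, 0.02], [0, 0.002, 0, 0, 0, 0, 0.02], [0, 0.002, 0, 0, 0, 0, 0.02]]]}}

```text
time_s: 17.45
tool_pos: [0.6184, 0.1517, 0.072]
tool_rot: [180.0, -0.0, -180.0]
force: [-2.8, -1.9, -1.4]
grip_width: 0.0253
grasp_force: 40.0
```

Emit:
{"name": "play_rows", "arguments": {"steps": [[[0, 0.002, 0, 0, 0, 0, 0.02], [0, 0.002, 0, 0, 0, 0, 0.02], [0, 0.002, 0, 0, 0, 0, 0.02]]]}}

```text
time_s: 17.75
tool_pos: [0.6184, 0.1577, 0.072]
tool_rot: [180.0, -0.0, -180.0]
force: [-2.8, -1.5, -1.4]
grip_width: 0.0252
grasp_force: 40.0
```

Emit:
{"name": "play_rows", "arguments": {"steps": [[[0, 0.001, 0, 0, 0, 0, 0.02], [0, 0.001, 0, 0, 0, 0, 0.02], [0, 0.001, 0, 0, 0, 0, 0.02], [0, 0.001, 0, 0, 0, 0, 0.02], [0, 0.001, 0, 0, 0, 0, 0.02]]]}}

```text
time_s: 18.25
tool_pos: [0.6184, 0.1626, 0.072]
tool_rot: [180.0, -0.0, -180.0]
force: [-3.7, -1.4, -1.1]
grip_width: 0.0253
grasp_force: 40.0
```

Emit:
{"name": "play_rows", "arguments": {"steps": [[[0, 0.001, 0, 0, 0, 0, 0.02], [0, 0.001, 0, 0, 0, 0, 0.02], [0, 0.001, 0, 0, 0, 0, 0.02]]]}}

```text
time_s: 18.55
tool_pos: [0.6184, 0.1656, 0.0721]
tool_rot: [180.0, -0.0, -180.0]
force: [-3.0, -1.3, -0.2]
grip_width: 0.0253
grasp_force: 40.0
```

Emit:
{"name": "play_rows", "arguments": {"steps": [[[0, 0.001, 0, 0, 0, 0, 0.02], [0, 0.001, 0, 0, 0, 0, 0.02]]]}}

```text
time_s: 18.75
tool_pos: [0.6184, 0.1676, 0.072]
tool_rot: [180.0, -0.0, -180.0]
force: [-3.2, -2.0, -1.0]
grip_width: 0.0251
grasp_force: 40.0
```

Emit:
{"name": "play_rows", "arguments": {"steps": [[[0, 0.001, 0, 0, 0, 0, 0.02], [0, 0.001, 0, 0, 0, 0, 0.02]]]}}

```text
time_s: 18.95
tool_pos: [0.6184, 0.1696, 0.0721]
tool_rot: [180.0, -0.0, -180.0]
force: [-3.0, -1.7, -0.3]
grip_width: 0.0249
grasp_force: 40.0
```

Emit:
{"name": "play_rows", "arguments": {"steps": [[[0, 0.001, 0, 0, 0, 0, 0.02], [0, 0.001, 0, 0, 0, 0, 0.02]]]}}

```text
time_s: 19.15
tool_pos: [0.6184, 0.1707, 0.072]
tool_rot: [-179.9, -0.0, 180.0]
force: [-3.7, -4.2, 0.4]
grip_width: 0.0246
grasp_force: 40.0
```

Emit:
{"name": "play_rows", "arguments": {"steps": [[[0, 0.001, 0, 0, 0, 0, 0.02]]]}}

```text
time_s: 19.25
tool_pos: [0.6184, 0.1711, 0.0721]
tool_rot: [-179.9, -0.0, 180.0]
force: [-3.8, -5.1, 0.4]
grip_width: 0.0248
grasp_force: 40.0
```

Emit:
{"name": "play_rows", "arguments": {"steps": [[[0, 0.001, 0, 0, 0, 0, 0.02], [0, 0.001, 0, 0, 0, 0, 0.02], [0, 0.001, 0, 0, 0, 0, 0.02], [0, 0, 0, 0, 0, 0, 0.02], [0, 0, 0, 0, 0, 0, 0.02]]]}}

```text
time_s: 19.75
tool_pos: [0.6184, 0.1721, 0.072]
tool_rot: [-179.8, -0.1, 179.9]
force: [-4.6, -7.3, 1.0]
grip_width: 0.0251
grasp_force: 40.0
```

Emit:
{"name": "play_rows", "arguments": {"steps": [[[0, 0.001, 0, 0, 0, 0, 0.02], [0, 0.001, 0, 0, 0, 0, 0.02], [0, 0, 0, 0, 0, 0, 0.02], [0, 0, 0, 0, 0, 0, 0.02]]]}}

```text
time_s: 20.15
tool_pos: [0.6184, 0.1727, 0.0721]
tool_rot: [-179.7, -0.1, 179.9]
force: [-5.1, -9.0, 1.4]
grip_width: 0.0249
grasp_force: 40.0
```

Emit:
{"name": "play_rows", "arguments": {"steps": [[[0, -0.002, 0, 0, 0, 0, 0.02], [0, -0.002, 0, 0, 0, 0, 0.02], [0, -0.002, 0, 0, 0, 0, 0.02], [0, -0.002, 0, 0, 0, 0, 0.02], [0, -0.002, 0, 0, 0, 0, 0.02], [0, -0.002, 0, 0, 0, 0, 0.02], [0, -0.002, 0, 0, 0, 0, 0.02], [0, -0.002, 0, 0, 0, 0, 0.02], [0, -0.002, 0, 0, 0, 0, 0.02], [0, -0.002, 0, 0, 0, 0, 0.02], [0, -0.002, 0, 0, 0, 0, 0.02], [0, -0.002, 0, 0, 0, 0, 0.02]]]}}

```text
time_s: 21.35
tool_pos: [0.6184, 0.1533, 0.072]
tool_rot: [180.0, -0.0, -180.0]
force: [-4.3, 0.8, -1.0]
grip_width: 0.0253
grasp_force: 40.0
```

Emit:
{"name": "play_rows", "arguments": {"steps": [[[0, -0.002, 0, 0, 0, 0, 0.02], [0, -0.002, 0, 0, 0, 0, 0.02], [0, -0.002, 0, 0, 0, 0, 0.02], [0, -0.002, 0, 0, 0, 0, 0.02], [0, -0.002, 0, 0, 0, 0, 0.02], [0, -0.002, 0, 0, 0, 0, 0.02], [0, -0.002, 0, 0, 0, 0, 0.02], [0, -0.002, 0, 0, 0, 0, 0.02], [0, -0.002, 0, 0, 0, 0, 0.02], [0, -0.002, 0, 0, 0, 0, 0.02], [0, -0.002, 0, 0, 0, 0, 0.02], [0, -0.002, 0, 0, 0, 0, 0.02]]]}}

```text
time_s: 22.55
tool_pos: [0.6185, 0.1293, 0.0721]
tool_rot: [180.0, -0.0, -180.0]
force: [-4.3, 1.0, -2.5]
grip_width: 0.0248
grasp_force: 40.0
```

Emit:
{"name": "play_rows", "arguments": {"steps": [[[0, -0.002, 0, 0, 0, 0, 0.02], [0, -0.002, 0, 0, 0, 0, 0.02], [0, -0.002, 0, 0, 0, 0, 0.02], [0, -0.002, 0, 0, 0, 0, 0.02], [0, -0.002, 0, 0, 0, 0, 0.02], [0, -0.002, 0, 0, 0, 0, 0.02], [0, -0.002, 0, 0, 0, 0, 0.02], [0, -0.002, 0, 0, 0, 0, 0.02], [0, -0.002, 0, 0, 0, 0, 0.02], [0, -0.002, 0, 0, 0, 0, 0.02], [0, -0.002, 0, 0, 0, 0, 0.02], [0, -0.002, 0, 0, 0, 0, 0.02]]]}}

```text
time_s: 23.75
tool_pos: [0.6185, 0.1053, 0.0721]
tool_rot: [-180.0, -0.0, -180.0]
force: [-4.4, 1.5, -1.4]
grip_width: 0.0251
grasp_force: 40.0
```

Emit:
{"name": "play_rows", "arguments": {"steps": [[[0, -0.002, 0, 0, 0, 0, 0.02], [0, -0.002, 0, 0, 0, 0, 0.02], [0, -0.002, 0, 0, 0, 0, 0.02], [0, -0.002, 0, 0, 0, 0, 0.02], [0, -0.002, 0, 0, 0, 0, 0.02], [0, -0.002, 0, 0, 0, 0, 0.02]]]}}

```text
time_s: 24.35
tool_pos: [0.6185, 0.0934, 0.072]
tool_rot: [180.0, -0.0, -180.0]
force: [-4.8, 0.4, -1.6]
grip_width: 0.0252
grasp_force: 40.0
```

Emit:
{"name": "play_rows", "arguments": {"steps": [[[0, -0.002, 0, 0, 0, 0, 0.02]]]}}

```text
time_s: 24.45
tool_pos: [0.6185, 0.0913, 0.0721]
tool_rot: [-180.0, 0.0, -180.0]
force: [-4.2, 1.4, -1.7]
grip_width: 0.025
grasp_force: 40.0
```

Emit:
{"name": "play_rows", "arguments": {"steps": [[[0, -0.002, 0, 0, 0, 0, 0.02]]]}}

```text
time_s: 24.55
tool_pos: [0.6185, 0.0893, 0.0721]
tool_rot: [-180.0, 0.0, -180.0]
force: [-4.7, 2.0, -2.1]
grip_width: 0.0249
grasp_force: 40.0
```

Emit:
{"name": "play_rows", "arguments": {"steps": [[[0, -0.002, 0, 0, 0, 0, 0.02]]]}}

```text
time_s: 24.65
tool_pos: [0.6185, 0.0873, 0.0721]
tool_rot: [-180.0, -0.0, -180.0]
force: [-4.2, 1.7, -2.2]
grip_width: 0.0248
grasp_force: 40.0
```

Emit:
{"name": "play_rows", "arguments": {"steps": [[[0, -0.002, 0, 0, 0, 0, 0.02]]]}}

```text
time_s: 24.75
tool_pos: [0.6185, 0.0857, 0.072]
tool_rot: [180.0, 0.0, -180.0]
force: [-5.0, 3.6, -2.8]
grip_width: 0.0247
grasp_force: 40.0
```

Emit:
{"name": "play_rows", "arguments": {"steps": [[[0, -0.002, 0, 0, 0, 0, 0.02]]]}}

```text
time_s: 24.85
tool_pos: [0.6185, 0.0851, 0.0721]
tool_rot: [179.9, 0.0, -179.9]
force: [-5.7, 6.5, -2.6]
grip_width: 0.0251
grasp_force: 40.0
```

Emit:
{"name": "play_rows", "arguments": {"steps": [[[0, -0.002, 0, 0, 0, 0, 0.02], [0, -0.002, 0, 0, 0, 0, 0.02], [0, -0.002, 0, 0, 0, 0, 0.02], [0, -0.002, 0, 0, 0, 0, 0.02], [0, -0.002, 0, 0, 0, 0, 0.02]]]}}

```text
time_s: 25.35
tool_pos: [0.6185, 0.0795, 0.0721]
tool_rot: [179.6, 0.0, -179.8]
force: [-4.7, 11.0, -2.9]
grip_width: 0.0252
grasp_force: 40.1
```

Emit:
{"name": "play_rows", "arguments": {"steps": [[[0, -0.002, 0, 0, 0, 0, 0.02], [0, -0.002, 0, 0, 0, 0, 0.02], [0, -0.002, 0, 0, 0, 0, 0.02]]]}}

```text
time_s: 25.65
tool_pos: [0.6185, 0.0734, 0.0721]
tool_rot: [179.6, 0.0, -179.8]
force: [-3.6, 10.6, -2.9]
grip_width: 0.0248
grasp_force: 40.1
```

Emit:
{"name": "play_rows", "arguments": {"steps": [[[0, -0.002, 0, 0, 0, 0, 0.02]]]}}

```text
time_s: 25.75
tool_pos: [0.6185, 0.0714, 0.0721]
tool_rot: [179.6, 0.0, -179.8]
force: [-4.8, 10.3, -3.1]
grip_width: 0.0252
grasp_force: 40.1
```

Emit:
{"name": "play_rows", "arguments": {"steps": [[[0, -0.002, 0, 0, 0, 0, 0.02]]]}}

```text
time_s: 25.85
tool_pos: [0.6185, 0.0693, 0.0721]
tool_rot: [179.6, 0.0, -179.8]
force: [-4.1, 10.1, -3.6]
grip_width: 0.0248
grasp_force: 40.1
```

Emit:
{"name": "play_rows", "arguments": {"steps": [[[0, -0.002, 0, 0, 0, 0, 0.02]]]}}

```text
time_s: 25.95
tool_pos: [0.6185, 0.0671, 0.0721]
tool_rot: [179.7, 0.0, -179.8]
force: [-3.1, 9.9, -3.6]
grip_width: 0.0253
grasp_force: 40.0
```

Emit:
{"name": "play_rows", "arguments": {"steps": [[[0, -0.002, 0, 0, 0, 0, 0.02]]]}}

```text
time_s: 26.05
tool_pos: [0.6185, 0.0645, 0.0721]
tool_rot: [179.7, 0.0, -179.8]
force: [-4.3, 8.3, -2.8]
grip_width: 0.0249
grasp_force: 40.0
```

Emit:
{"name": "play_rows", "arguments": {"steps": [[[0, -0.002, 0, 0, 0, 0, 0.02]]]}}

```text
time_s: 26.15
tool_pos: [0.6185, 0.0598, 0.072]
tool_rot: [179.9, 0.0, -179.9]
force: [-4.3, 1.4, -2.5]
grip_width: 0.0248
grasp_force: 40.0
```

Emit:
{"name": "play_rows", "arguments": {"steps": [[[0, -0.002, 0, 0, 0, 0, 0.02], [0, -0.002, 0, 0, 0, 0, 0.02], [0, -0.002, 0, 0, 0, 0, 0.02], [0, -0.002, 0, 0, 0, 0, 0.02], [0, -0.002, 0, 0, 0, 0, 0.02], [0, -0.002, 0, 0, 0, 0, 0.02], [0, -0.002, 0, 0, 0, 0, 0.02], [0, -0.002, 0, 0, 0, 0, 0.02], [0, -0.002, 0, 0, 0, 0, 0.02], [0, -0.002, 0, 0, 0, 0, 0.02], [0, -0.002, 0, 0, 0, 0, 0.02], [0, -0.002, 0, 0, 0, 0, 0.02]]]}}

```text
time_s: 27.35
tool_pos: [0.6185, 0.0333, 0.0721]
tool_rot: [180.0, 0.0, -180.0]
force: [-4.7, 1.6, -3.2]
grip_width: 0.0247
grasp_force: 40.0
```

Emit:
{"name": "play_rows", "arguments": {"steps": [[[0, -0.002, 0, 0, 0, 0, 0.02], [0, -0.002, 0, 0, 0, 0, 0.02], [0, -0.002, 0, 0, 0, 0, 0.02], [0, -0.002, 0, 0, 0, 0, 0.02], [0, -0.002, 0, 0, 0, 0, 0.02], [0, -0.002, 0, 0, 0, 0, 0.02], [0, -0.002, 0, 0, 0, 0, 0.02], [0, -0.002, 0, 0, 0, 0, 0.02], [0, -0.002, 0, 0, 0, 0, 0.02], [0, -0.002, 0, 0, 0, 0, 0.02], [0, -0.002, 0, 0, 0, 0, 0.02], [0, -0.002, 0, 0, 0, 0, 0.02]]]}}

```text
time_s: 28.55
tool_pos: [0.6185, 0.0093, 0.072]
tool_rot: [180.0, 0.0, -180.0]
force: [-4.4, 1.3, -3.0]
grip_width: 0.025
grasp_force: 40.0
```

Emit:
{"name": "play_rows", "arguments": {"steps": [[[0, -0.002, 0, 0, 0, 0, 0.02], [0, -0.002, 0, 0, 0, 0, 0.02], [0, -0.002, 0, 0, 0, 0, 0.02], [0, -0.002, 0, 0, 0, 0, 0.02], [0, -0.002, 0, 0, 0, 0, 0.02], [0, -0.002, 0, 0, 0, 0, 0.02], [0, -0.002, 0, 0, 0, 0, 0.02], [0, -0.002, 0, 0, 0, 0, 0.02], [0, -0.002, 0, 0, 0, 0, 0.02], [0, -0.002, 0, 0, 0, 0, 0.02], [0, -0.002, 0, 0, 0, 0, 0.02], [0, -0.002, 0, 0, 0, 0, 0.02]]]}}

```text
time_s: 29.75
tool_pos: [0.6186, -0.0147, 0.0721]
tool_rot: [180.0, 0.0, -180.0]
force: [-4.2, 1.8, -4.6]
grip_width: 0.025
grasp_force: 40.0
```

Emit:
{"name": "play_rows", "arguments": {"steps": [[[0, -0.002, 0, 0, 0, 0, 0.02], [0, -0.002, 0, 0, 0, 0, 0.02], [0, -0.002, 0, 0, 0, 0, 0.02], [0, -0.002, 0, 0, 0, 0, 0.02], [0, -0.002, 0, 0, 0, 0, 0.02], [0, -0.002, 0, 0, 0, 0, 0.02], [0, -0.002, 0, 0, 0, 0, 0.02], [0, -0.002, 0, 0, 0, 0, 0.02], [0, -0.002, 0, 0, 0, 0, 0.02], [0, -0.002, 0, 0, 0, 0, 0.02], [0, -0.002, 0, 0, 0, 0, 0.02], [0, -0.002, 0, 0, 0, 0, 0.02]]]}}

```text
time_s: 30.95
tool_pos: [0.6186, -0.0386, 0.0721]
tool_rot: [180.0, 0.0, -180.0]
force: [-3.8, 2.1, -4.4]
grip_width: 0.0247
grasp_force: 40.0
```

Emit:
{"name": "play_rows", "arguments": {"steps": [[[0, -0.001, 0, 0, 0, 0, 0.02], [0, -0.001, 0, 0, 0, 0, 0.02], [0, -0.001, 0, 0, 0, 0, 0.02], [0, -0.001, 0, 0, 0, 0, 0.02], [0, -0.001, 0, 0, 0, 0, 0.02], [0, -0.001, 0, 0, 0, 0, 0.02]]]}}

```text
time_s: 31.55
tool_pos: [0.6186, -0.0445, 0.0721]
tool_rot: [180.0, 0.0, -180.0]
force: [-3.1, 1.7, -4.0]
grip_width: 0.0253
grasp_force: 40.0
```

Emit:
{"name": "play_rows", "arguments": {"steps": [[[0, -0.001, 0, 0, 0, 0, 0.02], [0, -0.001, 0, 0, 0, 0, 0.02], [0, -0.001, 0, 0, 0, 0, 0.02]]]}}

```text
time_s: 31.85
tool_pos: [0.6186, -0.0476, 0.0721]
tool_rot: [180.0, 0.0, -180.0]
force: [-2.6, 2.1, -4.4]
grip_width: 0.0247
grasp_force: 40.0
```

Emit:
{"name": "play_rows", "arguments": {"steps": [[[0, -0.001, 0, 0, 0, 0, 0.02], [0, -0.001, 0, 0, 0, 0, 0.02]]]}}

```text
time_s: 32.05
tool_pos: [0.6186, -0.0496, 0.0721]
tool_rot: [180.0, 0.0, -180.0]
force: [-2.5, 1.2, -5.4]
grip_width: 0.0251
grasp_force: 40.0
```

Emit:
{"name": "play_rows", "arguments": {"steps": [[[0, -0.001, 0, 0, 0, 0, 0.02], [0, -0.001, 0, 0, 0, 0, 0.02]]]}}

```text
time_s: 32.25
tool_pos: [0.6186, -0.0515, 0.0721]
tool_rot: [180.0, 0.0, -180.0]
force: [-2.6, 0.9, -4.7]
grip_width: 0.0248
grasp_force: 40.0
```

Emit:
{"name": "play_rows", "arguments": {"steps": [[[0, -0.001, 0, 0, 0, 0, 0.02], [0, -0.001, 0, 0, 0, 0, 0.02]]]}}

```text
time_s: 32.45
tool_pos: [0.6186, -0.0536, 0.0721]
tool_rot: [180.0, 0.0, -180.0]
force: [-2.0, 2.2, -4.7]
grip_width: 0.0253
grasp_force: 40.0
```

Emit:
{"name": "play_rows", "arguments": {"steps": [[[0, -0.001, 0, 0, 0, 0, 0.02], [0, -0.001, 0, 0, 0, 0, 0.02]]]}}

```text
time_s: 32.65
tool_pos: [0.6186, -0.0556, 0.0721]
tool_rot: [180.0, 0.0, -180.0]
force: [-2.7, 1.3, -4.4]
grip_width: 0.0251
grasp_force: 40.0
```

Emit:
{"name": "play_rows", "arguments": {"steps": [[[0, -0.001, 0, 0, 0, 0, 0.02], [0, -0.001, 0, 0, 0, 0, 0.02]]]}}

```text
time_s: 32.85
tool_pos: [0.6186, -0.0565, 0.0721]
tool_rot: [179.9, 0.0, -180.0]
force: [-2.2, 4.3, -3.5]
grip_width: 0.0256
grasp_force: 40.0
```

Emit:
{"name": "play_rows", "arguments": {"steps": [[[0, -0.001, 0, 0, 0, 0, 0.02], [0, -0.001, 0, 0, 0, 0, 0.02]]]}}

```text
time_s: 33.05
tool_pos: [0.6186, -0.0572, 0.0721]
tool_rot: [179.8, -0.0, -179.9]
force: [-3.3, 6.6, -4.0]
grip_width: 0.0251
grasp_force: 40.0
```

Emit:
{"name": "play_rows", "arguments": {"steps": [[[0, -0.001, 0, 0, 0, 0, 0.02], [0, -0.001, 0, 0, 0, 0, 0.02], [0, -0.001, 0, 0, 0, 0, 0.02], [0, 0, 0, 0, 0, 0, 0.02], [0, 0, 0, 0, 0, 0, 0.02]]]}}

```text
time_s: 33.55
tool_pos: [0.6186, -0.0582, 0.0721]
tool_rot: [179.7, -0.0, -179.8]
force: [-2.5, 7.9, -3.3]
grip_width: 0.025
grasp_force: 40.0
```

Emit:
{"name": "play_rows", "arguments": {"steps": [[[0, 0.003, 0, 0, 0, 0, 0.02], [0, 0.003, 0, 0, 0, 0, 0.02], [0, 0.003, 0, 0, 0, 0, 0.02], [0, 0.003, 0, 0, 0, 0, 0.02], [0, 0.003, 0, 0, 0, 0, 0.02], [0, 0.003, 0, 0, 0, 0, 0.02], [0, 0.003, 0, 0, 0, 0, 0.02], [0, 0.003, 0, 0, 0, 0, 0.02], [0, 0.003, 0, 0, 0, 0, 0.02], [0, 0.003, 0, 0, 0, 0, 0.02], [0, 0.003, 0, 0, 0, 0, 0.02], [0, 0.003, 0, 0, 0, 0, 0.02]]]}}

```text
time_s: 34.75
tool_pos: [0.6186, -0.0262, 0.0721]
tool_rot: [180.0, 0.0, -180.0]
force: [-3.2, -2.4, -5.1]
grip_width: 0.0246
grasp_force: 40.0
```

Emit:
{"name": "play_rows", "arguments": {"steps": [[[0, 0.003, 0, 0, 0, 0, 0.02], [0, 0.003, 0, 0, 0, 0, 0.02], [0, 0.003, 0, 0, 0, 0, 0.02], [0, 0.003, 0, 0, 0, 0, 0.02], [0, 0.003, 0, 0, 0, 0, 0.02], [0, 0.003, 0, 0, 0, 0, 0.02], [0, 0.003, 0, 0, 0, 0, 0.02], [0, 0.003, 0, 0, 0, 0, 0.02], [0, 0.003, 0, 0, 0, 0, 0.02], [0, 0.003, 0, 0, 0, 0, 0.02], [0, 0.003, 0, 0, 0, 0, 0.02], [0, 0.003, 0, 0, 0, 0, 0.02]]]}}

```text
time_s: 35.95
tool_pos: [0.6185, 0.0098, 0.0721]
tool_rot: [180.0, 0.0, -180.0]
force: [-1.6, -1.8, -5.4]
grip_width: 0.0255
grasp_force: 40.0
```

Emit:
{"name": "play_rows", "arguments": {"steps": [[[0, 0.003, 0, 0, 0, 0, 0.02], [0, 0.003, 0, 0, 0, 0, 0.02], [0, 0.003, 0, 0, 0, 0, 0.02], [0, 0.003, 0, 0, 0, 0, 0.02], [0, 0.003, 0, 0, 0, 0, 0.02], [0, 0.003, 0, 0, 0, 0, 0.02], [0, 0.003, 0, 0, 0, 0, 0.02], [0, 0.003, 0, 0, 0, 0, 0.02], [0, 0.003, 0, 0, 0, 0, 0.02], [0, 0.003, 0, 0, 0, 0, 0.02], [0, 0.003, 0, 0, 0, 0, 0.02]]]}}

```text
time_s: 37.05
tool_pos: [0.6185, 0.0428, 0.0721]
tool_rot: [180.0, 0.0, -180.0]
force: [-2.9, -1.5, -4.7]
grip_width: 0.0249
grasp_force: 40.0
```

Emit:
{"name": "play_rows", "arguments": {"steps": [[[0, 0.002, 0, 0, 0, 0, 0.02], [0, 0.002, 0, 0, 0, 0, 0.02], [0, 0.002, 0, 0, 0, 0, 0.02], [0, 0.002, 0, 0, 0, 0, 0.02], [0, 0.002, 0, 0, 0, 0, 0.02], [0, 0.002, 0, 0, 0, 0, 0.02], [0, 0.002, 0, 0, 0, 0, 0.02], [0, 0.002, 0, 0, 0, 0, 0.02], [0, 0.002, 0, 0, 0, 0, 0.02], [0, 0.002, 0, 0, 0, 0, 0.02]]]}}

```text
time_s: 38.05
tool_pos: [0.6185, 0.0623, 0.0721]
tool_rot: [-180.0, -0.0, -180.0]
force: [-1.6, -4.0, -4.1]
grip_width: 0.0248
grasp_force: 40.0
```

Emit:
{"name": "play_rows", "arguments": {"steps": [[[0, 0.002, 0, 0, 0, 0, 0.02], [0, 0.002, 0, 0, 0, 0, 0.02], [0, 0.002, 0, 0, 0, 0, 0.02], [0, 0.002, 0, 0, 0, 0, 0.02], [0, 0.002, 0, 0, 0, 0, 0.02], [0, 0.002, 0, 0, 0, 0, 0.02]]]}}

```text
time_s: 38.65
tool_pos: [0.6185, 0.0687, 0.0721]
tool_rot: [-179.6, -0.0, 179.8]
force: [-3.8, -10.3, -2.4]
grip_width: 0.0251
grasp_force: 40.0
```

Emit:
{"name": "play_rows", "arguments": {"steps": [[[0, 0.002, 0, 0, 0, 0, 0.02], [0, 0.002, 0, 0, 0, 0, 0.02], [0, 0.001, 0, 0, 0, 0, 0.02]]]}}

```text
time_s: 38.95
tool_pos: [0.6185, 0.074, 0.0721]
tool_rot: [-179.7, -0.0, 179.8]
force: [-3.1, -11.4, -3.5]
grip_width: 0.0254
grasp_force: 40.0
```

Emit:
{"name": "play_rows", "arguments": {"steps": [[[0, -0.002, 0, 0, 0, 0, 0.02], [0, -0.002, 0, 0, 0, 0, 0.02], [0, -0.0015, 0, 0, 0, 0, 0.02], [0, 0, 0, 0, 0, 0, 0.02]]]}}

```text
time_s: 39.35
tool_pos: [0.6185, 0.0739, 0.0721]
tool_rot: [-180.0, -0.0, -180.0]
force: [-2.5, -3.4, -4.3]
grip_width: 0.025
grasp_force: 40.0
```

Unloaded and standing at y ≈ 0.074, the middle of the stretch. I'll release the knob and rise.

Emit:
{"name": "play_rows", "arguments": {"steps": [[[0, -0.0005, 0, 0, 0, 0, 0.02], [0, 0, 0, 0, 0, 0, 0.06], [0, 0, 0, 0, 0, 0, 0.07], [0, 0, 0, 0, 0, 0, 0.07], [0, 0, 0, 0, 0, 0, 0.07], [0, 0, 0, 0, 0, 0, 0.07], [0, 0, 0, 0, 0, 0, 0.07], [0, 0, 0, 0, 0, 0, 0.07], [0, 0, 0, 0, 0, 0, 0.07]]]}}

```text
time_s: 40.25
tool_pos: [0.6185, 0.0735, 0.0721]
tool_rot: [180.0, 0.0, -180.0]
force: [-0.3, 0.7, -0.1]
grip_width: 0.0693
grasp_force: 0.0
```

Emit:
{"name": "play_rows", "arguments": {"steps": [[[0, 0, -0.01, 0, 0, 0, 0.07], [0, 0, -0.03, 0, 0, 0, 0.07], [0, 0, -0.03, 0, 0, 0, 0.07], [0, 0, -0.03, 0, 0, 0, 0.07], [0, 0, -0.03, 0, 0, 0, 0.07], [0, 0, 0, 0, 0, 0, 0.07], [0, 0, 0, 0, 0, 0, 0.07]]]}}

```text
time_s: 40.95
tool_pos: [0.6191, 0.0735, 0.2035]
tool_rot: [180.0, 0.1, -180.0]
force: [0.7, -0.0, -0.7]
grip_width: 0.0702
grasp_force: 0.0
```

Run:
```python
from h import *
c=read_camera('wrist');save(c,'w3.png')
print(get_obs()['tool_pos'],get_obs()['force'])
for n,p in [('knobtop',(.6175,.074,.105)),('hub',(.5615,.074,.08))]: print(n,proj(c,np.array(p)).round(1))
```

```text
[0.61830315 0.07348312 0.20211537] [ 0.33672393  1.47405396 -1.06016672]
knobtop [316.  197.9]
hub [315.9 136.6]
```

View pics/w3.png

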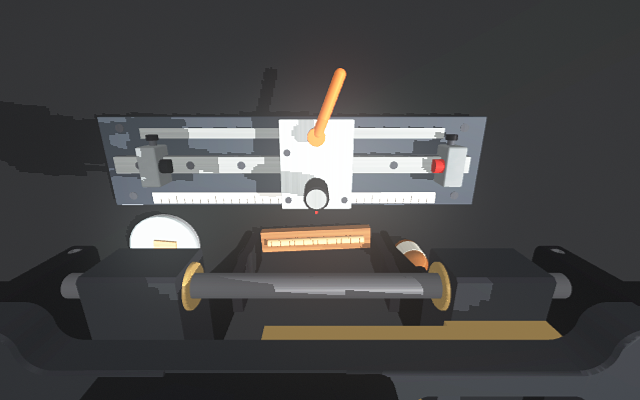

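The picture shows the knob top at (316,198), as predicted. The lever is still released, with its tip at (340,72) and hub at (316,137). The oil bottle, dish and core mount have not moved, and the robot is clear of everything.

```bash
python3 -c "
from cell import sign_off
print(sign_off())"
```

```text
the job is handed in; nothing more can be done
None
```

I handed the job in with the carriage standing in the middle of the sticky stretch, roughly 30 mm from the rail's middle towards the red buffer. The clamp is released, both buffers were pressed gently in the order you asked, and the other things on the bench were not disturbed.

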